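Lay an electrolytic capacitor down in its cradle and strap it

ROBOT

A 6-joint arm with a two-finger parallel gripper is mounted at the origin on a cart in front of the work surface, level with it; the furniture and walls round the work are solid. World frame = base frame: x ahead of the robot, y to its left, z up, the work surface at z = 0. Lengths are in m, angles in rad, forces in N, time in s.
With the tool pointing down it reaches from about 0.35 to 0.775 m from the base axis. Payload 7.3 kg.
Tool frame: the origin (TCP) lies at the centre of the arm's flange, where the gripper is bolted on; the fingertips stand 178 mm ahead of it and the grasp point (between the pads) lies 159 mm ahead of it; z points along the fingers, y is the line along which they close (so a half turn about z gives the same grasp; the last joint's range is limited). The gripper opens to 92 mm and grips with 3 to 60 N. Pads are 19 mm wide; open, the fingers measure 130 mm over their backs; the gripper's body (75 mm by 190 mm) begins 47 mm behind the grasp point.
Start: joints at [1.184, 0.342, 1.524, -0, 1.275, -0.146], TCP at [0.125, 0.51, 0.405] pointing down, gripper open.
Joint ranges: [-2.53, 2.53], [-0.77, 2.02], [0.04, 2.7], [-1, 4.14], [0.28, 2.66], [-3.11, 3.11]. Speed limits (rad/s): [2.57, 2.57, 3.14, 3.14, 3.14, 3.14].

INTERFACE

Orientations are given as [roll, pitch, yaw] about the fixed x, y, z axes, in that order (R = Rz(yaw) Ry(pitch) Rx(roll)).
In Python, from cell import telemetry, vision, ticket gives the robot as it stands.
- The arm moves only by the shell command python3 -m crank 'ROWS' [FORCE]. ROWS is JSON, a list of rows, each a list of 5 numbers: the gripper command: -1 is shut, 1 is fully open, values between are in proportion, then the shift along the tool's x, y, z in mm, then the turn about the tool's z in rad. In form: [[fingers, dx, dy, dz, roll], ...]. A call has 1 to 12 rows; each row is the pose to reach, as a shift and turn from the pose commanded when the call began, along the tool's axes at that moment; what a row does not reach only later rows make up. A row lasts 1/12 s, in which the tool goes at most 41.7 mm and 7.16 degrees, less where a joint would pass 70% of its speed; a pose out of reach is approached as far as the arm can. A call with a gripper value outside its range is refused whole. The fingers move at their own pace and stop on an object; FORCE is the grip in N (left out, the last holds). Time passes only in rows, so rows that repeat a pose let the fingers close. It gives the time, the measured TCP pose, the force, the opening and the grip force at its end, in the units of the state.
- telemetry.observe(): the state, without advancing time (a new reading comes with each control period).
- vision.read_camera(name): name is "scene" or "side" or "wrist"; returns (picture, depth): 420x560x3 uint8, red, green, blue; 420x560 float32, m along the optical axis (not along the pixel's ray), 0 where there is no reading.
- vision.get_calibration(name): a dict with "camera_matrix" (3x3 intrinsics, pixels), "rvec" (rotation vector, rad) and "tvec" (3), from world to camera coordinates, as OpenCV has them. Camera axes: x right, y down, z forward; pixel columns grow to the right and rows downward; lengths in m; the calibration is good to about 2 mm. A picture is of the moment at which its call begins: read the wrist's pose just before it. get_calibration takes no time and is no camera call; for the wrist camera it gives the pose at the moment of the call.
- ticket.hand_in(): hands the job in; it is judged then, once.
The state is a dict: "time": time; "qpos": joint angles; "qvel": joint speeds; "joint_efforts": joint torques, N m; "tool_pos": TCP position; "tool_rot": TCP orientation; "contact_force": force on the tool from outside, world axes, zero at the start; "torque": the same for the moment, N m; "opening": finger opening in m; "grip_force": force on a finger pad.
Only numpy, scipy, OpenCV 4.12 (cv2) and the standard library are available. Lean on these libraries where they do the work, as an engineer would, in place of code of your own. Each camera call takes 0.05 s, during which the arm holds its last target. There are 200 camera calls.

TASK

The dark blue capacitor stands on end in the mounting cradle. Tip it over onto its side into the saddle, away from the end stop, letting it down gently with the fingers instead of letting it fall, then push it along the saddle until its base is flush against the end stop, and last swing the orange strap over it and press it fully shut. Do it all by pushing with the fingers: never grip or lift the capacitor, and leave the other things on the bench where they are.

Things in the scene. Friction and masses are not known exactly. Their poses are not given: they have to be found in the camera images.
- capacitor: dark blue cylindrical can with a flat pale top, diameter 44, length 80, about 0.19 kg. Origin: centre of its base (the end it stands on); z runs along the can to its top. It stands on the cradle's deck, near x 24, y 0 of the cradle, its base 2 to 8 in front of the end stop. Centre of mass in its middle: it balances on its lower edge at a lean of about 29 degrees, past that it falls by itself
- cap_top (a point): centre of the capacitor's flat top end, 80 from its base
- cap_center (a point): middle of the capacitor, on its axis, 40 from its base
- cradle: aluminium cradle, fixed. Origin on the bench under its middle; x along it to the end stop, y across, z up. In its frame: flat deck at z 30, x -42 to 60, |y| to 37; cross feet 18 wide, 20 high at x -30 and 48, out to |y| 48; side cheeks by the standing can: x 0 to 53, inner faces at |y| 24.5, 3.5 thick, to z 59; hinge cheeks at y -36 to -27, catch post at y 28 to 37, both x -28 to -2, to z 55
- saddle (a point): on the deck midway along the saddle (cradle x -22, y 0, z 30): rails along x from -40 to -4, inner edges at |y| 20, tops at z 40.5; flared guide plates x -41 to -26, |y| 24.5, to z 70; the can lies between them on the deck, axis at z 52. Tipped about its lower edge to -x, its top end sticks out about 30 past the deck's end at x -42, with nothing under it down to the bench
- stop_face (a point): on the end stop's rubber face, 22 above the deck (cradle x 51, y 0, z 52). The stop is an upright plate 70 wide, its top at z 67. Its normal is the cradle's x axis. With its base flush on it the lying can reaches from x 51 to x -29
- strap (a joint): hinge of the orange strap, rad: 0 = shut over the lying can (end of travel), larger = open, swung up and over to the cradle's -y side; starts at 1.75 to 2.1, leaning outward past vertical. Pin along x at y -31.5, z 50 (cradle frame). Half hoop 14 wide (x -22 to -8), outer radius 27; shut, its crown is at y 0, z 79. Light friction holds it where it is left: 0.5 N at the tab moves it
- strap_tab (a point): top of the strap's flat finger tab, 18 x 17 x 4; when shut it lies at x -15, y 34.5, z 55.5 in the cradle's frame
- film_cap: bystander: blue film capacitor block 35 x 57 x 57 with thin leads on top; origin under its middle
- fuse_link: bystander: cream ceramic fuse with metal ends, 54 long, 14 thick, lying
- side_cutters: bystander: side cutters with red handles, 154 long, 52 wide, 14 high, lying
- croc_red: bystander: red crocodile clip, 86 long, 22 wide, 15 high
- croc_black: bystander: black crocodile clip, 86 long, 22 wide, 15 high
- solder_spool: bystander: spool of solder wire, diameter 55, 44 high, standing
- terminal_strip: bystander: white 12-way terminal strip, 136 x 20 x 17
- tape_electrical: bystander: roll of black tape, diameter 55, 19 high, lying flat
Not all that is in view belongs to the job. Of the things like the capacitor, leave any that is pink; of the rest the smaller one is meant.

How it is judged:
On the way:
1. the capacitor lies on its side in the saddle, its base against the end stop, while the strap is still open (angle between capacitor's own z axis and vertical between 1.48 and 1.66 rad and x of capacitor in the frame of cradle above 0.0465 m and x of cap_top in the frame of cradle below -0.02 m and value of joint strap above 1 rad), for 0.2 s.
At the end, for the whole second after the job is handed in: the capacitor rests on its side in the saddle (axis level within 5 degrees, middle within 6 mm of the cradle's centre line), its base within 4.5 mm of the end stop's face, and the strap is shut over it (joint under 0.12 rad) (angle between capacitor's own z axis and vertical between 1.48 and 1.66 rad and x of capacitor in the frame of cradle above 0.0465 m and x of cap_top in the frame of cradle below -0.02 m and y of cap_center in the frame of cradle between -0.006 and 0.006 m and z of cap_center in the frame of cradle below 0.057 m and linear speed of capacitor below 0.01 m/s and value of joint strap below 0.12 rad); the robot touches nothing.
It fails at once if the capacitor falls or is flung: it turns faster than 7 rad/s (left to fall from its balance point it reaches 9 or more) (angular speed of capacitor above 7 rad/s).
It fails at once if the capacitor is lifted: its middle rises 10 mm above what tipping on its edge needs, or its base centre 10 mm above where it lies (z of cap_center in the frame of cradle above 0.086 m or z of capacitor in the frame of cradle above 0.062 m).
It fails at once if the capacitor is gripped or pressed with more than 35 N (contact force between the fingers and capacitor above 35 N).
It fails at once if another thing on the bench is moved by more than 15 mm (distance of any of film_cap, fuse_link, side_cutters, croc_red, croc_black, solder_spool, terminal_strip, tape_electrical from where it was at the start of the episode above 0.015 m).
It also fails if it takes over 67 s, if anything falls off the work surface, if the arm or the gripper's body presses on something with over 40 N, if the wrist force passes 120 N, or if a joint passes its speed limit or range.

## Working session

There is one attempt and no reset: what is moved stays moved. The work goes in short steps, Python scripts to look and compute and a shell command to move; the robot and the scene stay as the last step left them, time stands still between calls to the robot, and variables do not carry over. Pictures are saved under pics/ and viewed, at most 10 in all, crops included, and the job is handed in when it is done.

```bash
ls; mkdir -p pics
cat > h.py <<'E'
import numpy as np, cv2
from cell import telemetry, vision, ticket
def cal(n):
    c=vision.get_calibration(n);K=np.array(c["camera_matrix"],float);R=cv2.Rodrigues(np.array(c["rvec"],float))[0];t=np.array(c["tvec"],float).ravel()
    return K,R,t
def cloud(n,d,c=None):
    K,R,t=c or cal(n);v,u=np.indices(d.shape)
    p=np.stack([(u-K[0,2])/K[0,0]*d,(v-K[1,2])/K[1,1]*d,d],-1)
    return (p-t)@R
def shot(n,f):
    c=cal(n);im,d=vision.read_camera(n);np.savez(f"pics/{f}.npz",im=im,d=d,K=c[0],R=c[1],t=c[2]);cv2.imwrite(f"pics/{f}.png",im[...,::-1]);return im,d,c
E
python3 - <<'E'
from h import *
a=shot("scene","s0");b=shot("side","d0")
cv2.imwrite("pics/both.png",cv2.resize(np.hstack([a[0],b[0]])[...,::-1],(800,300)))
for x in(a,b):print((-x[2][1].T@x[2][2]).round(3))
print(telemetry.observe())
E
```

```text
pics
[-0.598 -0.729  0.791]
[-0.053  1.046  1.127]
{'time': 0.1, 'qpos': array([ 1.18400013e+00,  3.42626173e-01,  1.52494624e+00, -2.21880078e-05,
        1.27541186e+00, -1.46008367e-01]), 'qvel': array([-0.00076196, -0.0027007 ,  0.00010517,  0.00131557, -0.00118235,
       -0.00027285]), 'joint_efforts': array([ 2.10968596e-03, -4.31990504e+01, -2.44698966e+01,  7.19085149e-02,
        5.25523850e-02, -2.07569190e-05]), 'tool_pos': array([0.12512999, 0.50973186, 0.40411961]), 'tool_rot': array([-3.14021276e+00, -1.81474284e-04,  2.90081117e+00]), 'contact_force': array([-0.13607797,  0.63478926, -0.02332348]), 'torque': array([ 0.02529039, -0.03283039,  0.04261358]), 'grip_force': 0.0, 'opening': 0.09172682250819329}
```

View pics/s0.png

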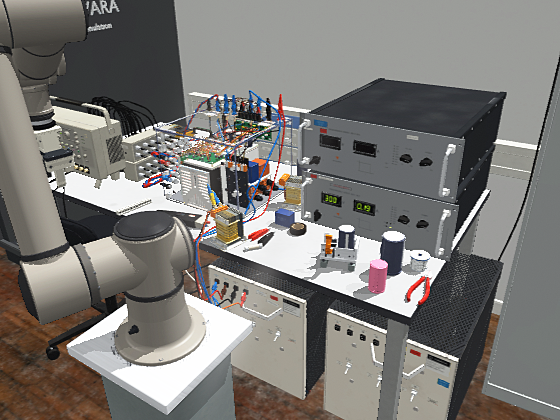

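View pics/d0.png

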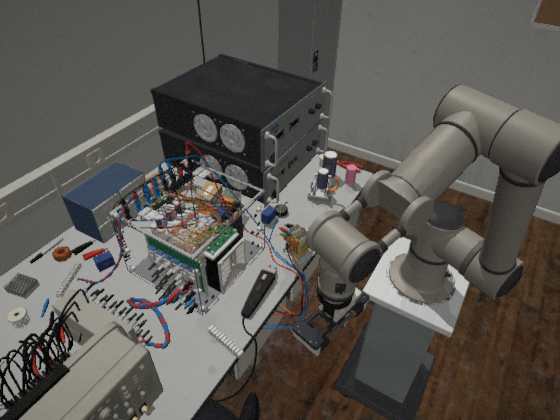

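The scene shows three cans: a small dark one in the cradle (345,237), a large dark one (393,253) and a pink one (378,276). The pink one is excluded and the smaller of the other two is the one in the cradle. I'll confirm that in a crop.

Run:
```python
from h import *
for f,(u0,u1,v0,v1) in dict(s0=(300,440,215,305),d0=(295,365,140,215)).items():
    z=np.load(f"pics/{f}.npz");P=cloud(f,z['d'],(z['K'],z['R'],z['t']))
    cv2.imwrite(f"pics/{f}c.png",cv2.resize(z['im'][v0:v1,u0:u1,::-1],None,fx=5.5,fy=5.5,interpolation=cv2.INTER_CUBIC))
    for v in range(v0,v1,9):
        print(v,[tuple((1000*P[v,u]).astype(int).tolist()) for u in range(u0+12,u1,14)])
```

```text
215 [(642, -47, 33), (643, -97, 46), (640, -147, 62), (640, -194, 75), (646, -236, 84), (645, -280, 96), (640, -323, 110), (641, -363, 121), (647, -400, 129), (647, -438, 139)]
224 [(645, -46, -1), (641, -99, 15), (639, -149, 31), (635, -197, 47), (639, -241, 58), (648, -281, 65), (644, -325, 79), (643, -366, 92), (625, -409, 113), (643, -442, 114)]
233 [(591, -76, 0), (512, -165, 66), (486, -222, 96), (500, -257, 100), (642, -242, 25), (645, -285, 37), (543, -360, 110), (639, -370, 65), (642, -408, 75), (599, -456, 112)]
242 [(545, -102, -1), (424, -211, 96), (478, -227, 73), (535, -244, 49), (636, -247, -2), (509, -336, 91), (505, -375, 106), (643, -372, 33), (641, -412, 47), (598, -460, 85)]
251 [(496, -129, 1), (422, -213, 69), (471, -231, 49), (485, -267, 53), (588, -268, -1), (507, -339, 65), (509, -376, 76), (651, -373, 0), (606, -424, 40), (594, -464, 60)]
260 [(456, -152, 0), (450, -200, 20), (467, -235, 23), (475, -273, 31), (540, -288, 0), (444, -363, 80), (510, -379, 48), (605, -389, 0), (567, -438, 37), (646, -457, 0)]
269 [(418, -173, -1), (440, -206, -2), (456, -241, 1
[... 771 characters left out ...]
-1312, -567), (1001, -1580, -717), (889, -1590, -682), (779, -1593, -645)]
158 [(644, -369, 38), (589, -399, 40), (504, -354, 99), (859, -1535, -724), (766, -1591, -722)]
167 [(635, -357, 0), (580, -388, 1), (499, -355, 53), (434, -349, 82), (725, -1498, -734)]
176 [(603, -296, 0), (500, -215, 93), (497, -363, 0), (425, -341, 43), (389, -425, 4)]
185 [(570, -236, 2), (495, -213, 50), (469, -304, 0), (416, -333, 3), (365, -368, 1)]
194 [(541, -182, 3), (476, -181, 32), (444, -254, -4), (393, -283, -1), (134, 402, 593)]
203 [(513, -131, 3), (464, -162, 3), (417, -197, 0), (366, -222, 4), (128, 411, 578)]
212 [(485, -80, 5), (443, -121, -4), (161, 473, 586), (144, 440, 569), (523, -1014, -726)]
```

View pics/s0c.png

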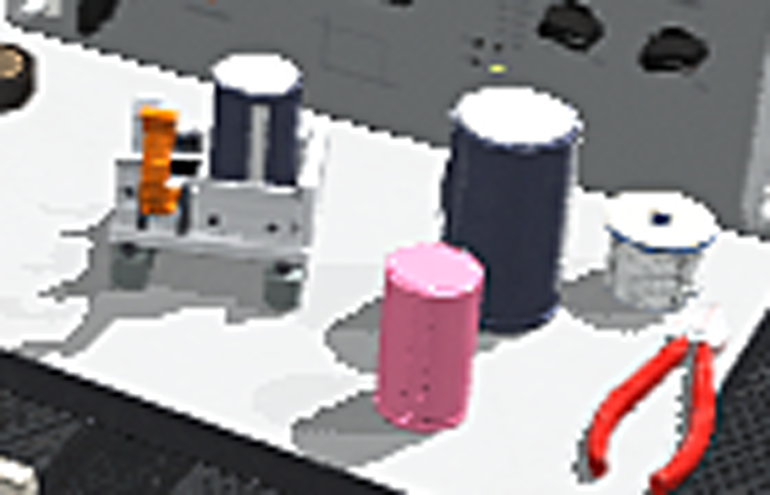

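The crop confirms it. The dark blue can in the aluminium cradle at scene pixel (345,237) is the target. It is smaller than the other dark can at (393,253), and the pink one (378,276) is excluded. The orange strap is at (327,243), and the cradle's +x end (the stop) is toward the right. Next I'll take a rough pose from the depth data and check the path clearance.

Run:
```python
from h import *
for f in("s0","d0"):
    z=np.load(f"pics/{f}.npz");P=cloud(f,z['d'],(z['K'],z['R'],z['t']));im=z['im'].astype(int);hsv=cv2.cvtColor(z['im'],cv2.COLOR_RGB2HSV)
    box=(abs(P[...,0]-.47)<.08)&(abs(P[...,1]+.2)<.1)
    top=box&(P[...,2]>.106)&(P[...,2]<.118)&(im.min(-1)>120)
    q=P[top];print(f,"top",len(q),q.mean(0).round(3),q.min(0).round(3),q.max(0).round(3))
    o=box&(hsv[...,0]>5)&(hsv[...,0]<20)&(hsv[...,1]>180)
    q=P[o];print("orange",len(q),q.mean(0).round(3),q.min(0).round(3),q.max(0).round(3))
    big=(abs(P[...,0]-.5)<.06)&(abs(P[...,1]+.36)<.06)&(P[...,2]>.02)
    q=P[big];print("bigcan",np.percentile(q,[1,50,99],axis=0).round(3).tolist())
    # corridor height map
    for y in np.arange(-.3,.55,.1):
        r=[]
        for x in (.1,.2,.3,.4,.5,.6):
            m=(abs(P[...,0]-x)<.05)&(abs(P[...,1]-y)<.05)&(P[...,2]<.9)&(P[...,2]>-.05)
            r.append(round(float(P[m][:,2].max()),2) if m.sum()>3 else None)
        print(round(y,1),r)
```

```text
s0 top 89 [ 0.5   -0.234  0.109] [ 0.434 -0.255  0.106] [ 0.525 -0.212  0.112]
orange 97 [ 0.429 -0.216  0.089] [ 0.417 -0.226  0.05 ] [ 0.458 -0.195  0.117]
bigcan [[0.443, -0.41, 0.021], [0.509, -0.368, 0.08], [0.557, -0.331, 0.111]]
-0.3 [None, None, None, 0.08, 0.11, 0.37]
-0.2 [0.0, None, None, 0.12, 0.11, 0.37]
-0.1 [0.28, None, None, 0.0, 0.01, 0.37]
0.0 [0.3, None, None, 0.02, 0.02, 0.37]
0.1 [0.72, None, None, 0.11, 0.17, 0.15]
0.2 [0.63, None, 0.0, 0.17, 0.27, 0.27]
0.3 [0.62, None, None, 0.03, 0.3, 0.3]
0.4 [0.56, 0.53, None, 0.03, 0.29, 0.29]
0.5 [0.53, 0.52, None, 0.02, 0.27, 0.27]
d0 top 51 [ 0.502 -0.232  0.111] [ 0.483 -0.256  0.106] [ 0.522 -0.21   0.117]
orange 14 [ 0.437 -0.208  0.079] [ 0.425 -0.216  0.056] [ 0.455 -0.196  0.12 ]
bigcan [[0.442, -0.381, 0.022], [0.518, -0.341, 0.085], [0.557, -0.322, 0.114]]
-0.3 [None, None, None, 0.08, 0.12, 0.37]
-0.2 [0.0, None, None, 0.12, 0.12, 0.37]
-0.1 [0.01, None, None, 0.01, 0.01, 0.37]
0.0 [0.23, None, None, 0.02, 0.02, 0.37]
0.1 [0.04, None, None, 0.1, 0.17, 0.16]
0.2 [0.75, None, 0.0, 0.18, 0.28, 0.28]
0.3 [0.7, None, None, 0.03, 0.3, 0.3]
0.4 [0.66, 0.58, None, 0.03, 0.29, 0.29]
0.5 [0.59, 0.59, 0.0, 0.02, 0.28, 0.28]
```

```bash
python3 -m crank '[[1,0,0,-40,0],[1,0,0,-80,0],[1,-80,-80,-80,0],[1,-160,-150,-80,0],[1,-304,-296,-80,0],[1,-304,-296,-80,0],[1,-304,-296,-80,0],[1,-304,-296,-80,0],[1,-304,-296,-80,0],[1,-304,-296,-80,0],[1,-304,-296,-80,0],[1,-304,-296,-80,0]]'
python3 -m crank '[[1,-188,-304,0,-0.1],[1,-188,-304,0,-0.2],[1,-188,-304,0,-0.3],[1,-188,-304,0,-0.4],[1,-188,-304,0,-0.4],[1,-188,-304,0,-0.4],[1,-188,-304,0,-0.4],[1,-188,-304,0,-0.4],[1,-188,-304,0,-0.4],[1,-188,-304,0,-0.4],[1,-188,-304,0,-0.4],[1,-188,-304,0,-0.4]]'
python3 - <<'E'
from h import *
a=shot("wrist","w0");s=telemetry.observe();print(s['tool_pos'],s['tool_rot'],s['time'],s['opening']);print((-a[2][1].T@a[2][2]).round(3),a[2][1].round(2))
E
```

```text
time: 1.1
tool_pos: [0.3461, 0.1544, 0.4847]
tool_rot: [3.141, 0.0, 2.901]
contact_force: [1.3, 0.7, 0.0]
opening: 0.0921
grip_force: 0.0
time: 2.1
tool_pos: [0.4557, -0.1838, 0.484]
tool_rot: [3.14, -0.001, -2.984]
contact_force: [-0.2, 0.9, 0.8]
opening: 0.0918
grip_force: 0.0
[ 0.45561102 -0.18289876  0.48437019] [ 3.14024753e+00 -7.28102123e-04 -2.98226318e+00] 2.15 0.09156162114893757
[ 0.39  -0.195  0.465] [[-0.16  0.99  0.  ]
 [ 0.96  0.15  0.25]
 [ 0.25  0.04 -0.97]]
```

View pics/w0.png

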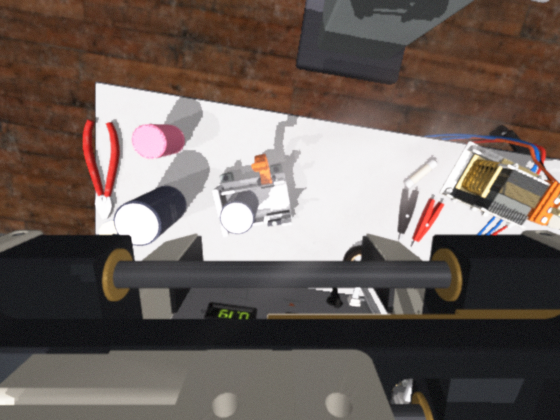

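The wrist view shows the cradle at about (253,200), the can top at (238,212), the orange strap at (263,168) and the stop on the left side. I'll fit the cradle pose from the point cloud.

```bash
cat >> h.py <<'E'
def load(f):
    z=np.load(f"pics/{f}.npz");return z['im'],cloud(f,z['d'],(z['K'],z['R'],z['t']))
E
python3 - <<'E'
from h import *
im,P=load("w0");hsv=cv2.cvtColor(im,cv2.COLOR_RGB2HSV)
box=(abs(P[...,0]-.495)<.1)&(abs(P[...,1]+.21)<.085)
org=(hsv[...,0]>4)&(hsv[...,0]<20)&(hsv[...,1]>170)
m=box&(P[...,2]>.105)&(P[...,2]<.116)&~org
q=P[m];print("top",len(q),q.mean(0).round(4),cv2.minEnclosingCircle((q[:,:2]*1000).astype(np.float32)))
q=P[box&org];print("org",len(q),q.mean(0).round(4),q.min(0).round(4),q.max(0).round(4))
print("hist",np.histogram(P[box][:,2]*1000,bins=np.arange(-5,120,5)))
for lo,hi in((.026,.034),(.015,.075),(.053,.062),(.06,.072)):
    q=P[box&~org&(P[...,2]>lo)&(P[...,2]<hi)];print(lo,hi,len(q),cv2.minAreaRect((q[:,:2]*1000).astype(np.float32)))
c=im[130:250,180:320,::-1];cv2.imwrite("pics/w0c.png",cv2.resize(c,None,fx=5,fy=5,interpolation=cv2.INTER_CUBIC))
E
```

```text
top 985 [ 0.5014 -0.2332  0.1102] ((480.5323486328125, -225.155517578125), 48.493526458740234)
org 8 [ 0.4279 -0.1885  0.2085] [ 0.4195 -0.221   0.092 ] [ 0.4324 -0.1285  0.399 ]
hist (array([1055, 7460,   14,   12,   31,  139,  219, 1072,  110,  215,   89,
        214,  280,  142,  261,   87,   27,   36,   50,   59,   56,   46,
        358,  620]), array([ -5,   0,   5,  10,  15,  20,  25,  30,  35,  40,  45,  50,  55,
        60,  65,  70,  75,  80,  85,  90,  95, 100, 105, 110, 115]))
0.026 0.034 1248 ((497.55108642578125, -218.8070831298828), (80.78614807128906, 101.38885498046875), 18.47141456604004)
0.015 0.075 2859 ((490.5552978515625, -221.78857421875), (116.2547836303711, 102.22008514404297), 18.86307716369629)
0.053 0.062 440 ((494.1504821777344, -223.79623413085938), (92.88970947265625, 93.75572204589844), 27.603544235229492)
0.06 0.072 457 ((486.2279357910156, -224.22259521484375), (99.07115936279297, 102.17054748535156), 20.111305236816406)
```

View pics/w0c.png

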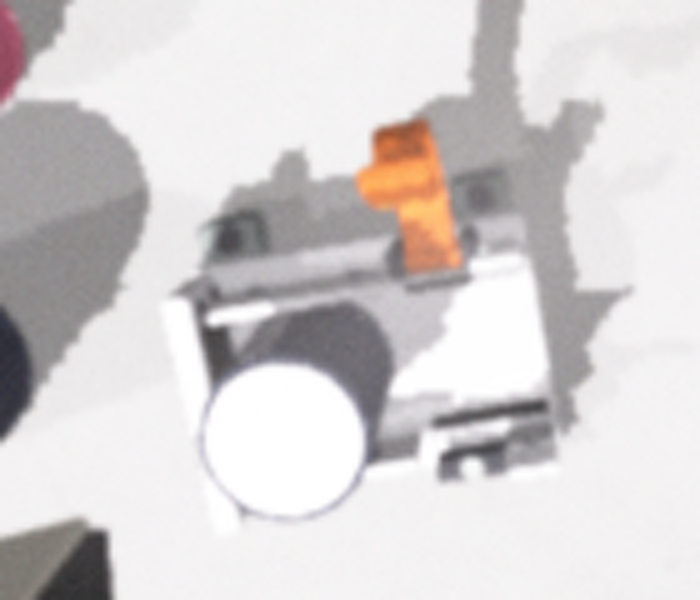

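```bash
cat >> h.py <<'E'
O=np.array([.4947,-.2103]);YAW=np.radians(-71.5)
def cr(P):
    c,s=np.cos(YAW),np.sin(YAW);d=P[...,:2]-O
    return np.concatenate([1000*(d@np.array([[c,-s],[s,c]])),1000*P[...,2:]],-1)
E
python3 - <<'E'
from h import *
for f in("w0","s0","d0"):
    im,P=load(f);C=cr(P);x,y,z=C[...,0],C[...,1],C[...,2]
    hsv=cv2.cvtColor(im,cv2.COLOR_RGB2HSV);org=(hsv[...,0]>2)&(hsv[...,0]<22)&(hsv[...,1]>130)
    def st(n,m):
        q=C[m]; print(f,n,len(q),np.percentile(q,[3,50,97],axis=0).round(1).tolist() if len(q)>5 else'')
    st("top",(abs(x-24)<35)&(abs(y)<35)&(z>104)&(z<118)&~org)
    st("stop",(abs(x-55)<12)&(abs(y)<40)&(z>61)&(z<72)&~org)
    st("deck-x",(x<-15)&(x>-60)&(abs(y)<45)&(z>26)&(z<34)&~org)
    st("hinge",(abs(x+15)<20)&(y<-20)&(y>-45)&(z>45)&(z<60)&~org)
    st("catch",(abs(x+15)<20)&(y>20)&(y<45)&(z>45)&(z<60)&~org)
    st("org",(abs(x+15)<25)&(y<20)&(y>-110)&(z>40)&(z<130)&org)
    st("guides",(x<-20)&(x>-50)&(abs(y)<40)&(z>62)&(z<74)&~org)
E
```

```text
w0 top 954 [[6.4, -17.5, 107.3], [25.4, 1.3, 110.3], [44.9, 21.0, 111.8]]
w0 stop 227 [[51.8, -29.9, 61.9], [56.4, -10.2, 67.6], [60.4, 36.7, 69.3]]
w0 deck-x 529 [[-41.2, -32.6, 28.8], [-29.5, 1.7, 30.9], [-15.9, 23.9, 32.5]]
w0 hinge 149 [[-27.8, -39.5, 47.5], [-12.4, -28.5, 55.2], [3.4, -22.3, 59.4]]
w0 catch 117 [[-32.8, 27.9, 46.2], [-14.8, 33.3, 51.4], [3.7, 39.3, 57.8]]
w0 org 270 [[-22.1, -66.7, 54.6], [-15.6, -57.1, 96.5], [-7.8, -33.9, 118.8]]
w0 guides 117 [[-40.2, -28.4, 62.4], [-33.4, 29.5, 69.5], [-26.4, 34.7, 72.3]]
s0 top 120 [[5.5, -23.8, 104.5], [25.6, -6.5, 108.4], [44.3, 16.0, 111.4]]
s0 stop 50 [[43.4, -35.0, 62.0], [54.9, -5.7, 65.9], [59.2, 29.1, 68.8]]
s0 deck-x 43 [[-41.6, -40.5, 26.7], [-24.8, -31.0, 29.7], [-16.0, 21.8, 33.1]]
s0 hinge 29 [[-34.3, -37.0, 45.7], [-3.3, -27.7, 52.0], [4.5, -22.9, 58.6]]
s0 catch 14 [[-18.5, 21.8, 46.3], [-12.3, 30.1, 50.1], [-0.2, 35.3, 57.4]]
s0 org 111 [[-27.9, -73.9, 50.5], [-14.9, -65.0, 89.7], [-8.7, -30.8, 116.5]]
s0 guides 27 [[-41.8, -34.0, 62.4], [-35.1, 26.5, 66.4], [-27.7, 32.6, 70.7]]
d0 top 67 [[0.6, -20.3, 104.9], [21.7, -0.8, 110.2], [40.4, 18.4, 114.3]]
d0 stop 14 [[47.1, -30.5, 61.7], [54.0, 2.1, 66.1], [59.4, 34.4, 70.0]]
d0 deck-x 66 [[-45.8, -35.5, 26.7], [-35.0, 1.4, 30.1], [-16.7, 35.1, 33.0]]
d0 hinge 13 [[-34.2, -35.0, 48.5], [-21.9, -31.3, 55.0], [2.2, -25.1, 59.6]]
d0 catch 8 [[-29.3, 27.3, 46.1], [-13.2, 30.0, 49.4], [0.0, 37.2, 58.7]]
d0 org 32 [[-25.8, -70.1, 55.2], [-19.7, -59.6, 74.8], [-9.7, -37.1, 119.2]]
d0 guides 12 [[-46.4, -30.0, 64.7], [-35.7, 1.3, 68.6], [-24.4, 32.4, 72.3]]
```

```bash
sed -i 's/^O=.*;YAW/O=np.array([.4958,-.2099]);YAW/' h.py
cat >> h.py <<'E'
def tcp():
    s=telemetry.observe();p=np.array(s['tool_pos'])-[0,0,.178];r=s['tool_rot'];a=r[2]-np.pi/2-YAW
    print("t",round(s['time'],2),"tip cr",cr(p).round(1),"tooly ang in cr",round(np.degrees(a)%360,1),"open",round(s['opening']*1000,1),"F(cr)",np.round(np.r_[cr(np.r_[O+np.array(s['contact_force'][:2])/1000,0])[:2],s['contact_force'][2]],1))
E
python3 -m crank '[[0.52,-38,-48,0,0],[0.52,-38,-48,0,0],[0.52,-38,-48,40,0],[0.52,-38,-48,80,0],[0.52,-38,-48,120,0],[0.52,-38,-48,160,0],[0.52,-38,-48,175,0],[0.52,-38,-48,175,0],[0.52,-38,-48,175,0]]'
python3 - <<'E'
from h import *
tcp();shot("wrist","w1");
im,P=load("w1");C=cr(P);x,y,z=C[...,0],C[...,1],C[...,2]
m=(abs(x-24)<35)&(abs(y)<35)&(z>104)&(z<118);print(np.percentile(C[m],[3,50,97],axis=0).round(1).tolist())
E
```

```text
time: 2.9
tool_pos: [0.5012, -0.2236, 0.3101]
tool_rot: [3.141, -0.0, -2.981]
contact_force: [0.3, 0.6, 0.5]
opening: 0.0694
grip_force: 0.0
t 2.9 tip cr [ 14.7   0.7 132.1] tooly ang in cr 170.7 open 69.4 F(cr) [-0.4  0.5  0.5]
[[6.7, -19.4, 108.0], [25.3, -1.7, 110.3], [45.1, 15.6, 111.5]]
```

View pics/w1.png

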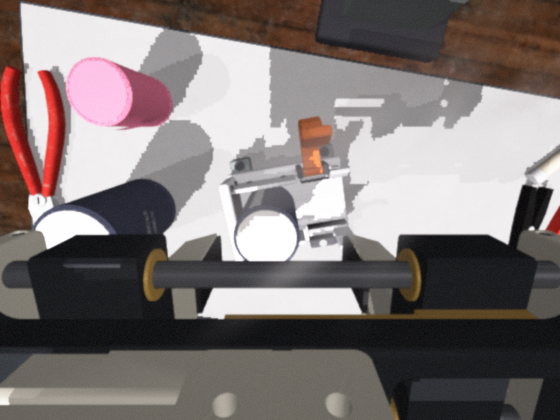

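Both fingers straddle the can: it is at (265,240), finger A on the left and finger B on the right. I'll lower, narrow to about 60 mm and start pushing.

```bash
python3 -m crank '[[0.3,0,-3,20,0],[0.3,0,-3,35,0],[0.3,0,-3,35,0],[0.3,0,-3,35,0],[0.3,0,-1,35,0],[0.3,0,1,35,0],[0.3,1,3,35,0],[0.3,1,5,35,0],[0.3,1,7,36,0],[0.3,2,9,37,0],[0.3,2,11,38,0],[0.3,2,11,38,0]]'
cat >> h.py <<'E'
def look(f,n="wrist"):
    tcp();shot(n,f);im,P=load(f);C=cr(P);x,y,z=C[...,0],C[...,1],C[...,2]
    b=(x>-95)&(x<60)&(abs(y)<24)&(z>26)
    hsv=cv2.cvtColor(im,cv2.COLOR_RGB2HSV)
    w=b&(im.min(-1)>200)&(z>32)
    d=b&(im.max(-1)<110)&(hsv[...,1]>70)&(hsv[...,0]>105)&(hsv[...,0]<135)
    for k,m in(("pale",w),("blue",d)):
        q=C[m]
        if len(q)>8: print(k,len(q),np.percentile(q,[3,50,97],axis=0).round(1).tolist())
        if k=="blue" and len(q)>8:
            for xx in range(-90,60,10):
                g=q[abs(q[:,0]-xx)<5]
                if len(g)>4: print("   x",xx,"ztop",np.percentile(g[:,2],95).round(1),len(g))
E
python3 - <<'E'
from h import *
look("w2");look("s2","scene")
E
```

```text
time: 3.95
tool_pos: [0.4971, -0.214, 0.2714]
tool_rot: [3.141, -0.001, -2.982]
contact_force: [0.9, -0.3, 0.2]
opening: 0.0596
grip_force: 0.4
t 3.95 tip cr [ 4.3 -0.1 93.4] tooly ang in cr 170.6 open 59.6 F(cr) [0.6 0.7 0.2]
pale 2406 [[-8.8, -23.0, 59.0], [10.5, -7.8, 111.7], [58.0, 19.0, 115.5]]
blue 235 [[-59.5, -23.6, 180.8], [-32.3, -18.3, 197.1], [1.1, 10.6, 202.5]]
   x -60 ztop 199.0 21
   x -50 ztop 201.6 34
   x -40 ztop 202.5 52
   x -30 ztop 201.2 49
   x -20 ztop 201.9 28
   x -10 ztop 201.5 27
   x 0 ztop 199.5 19
t 4.0 tip cr [ 4.5 -0.1 93.4] tooly ang in cr 170.6 open 59.9 F(cr) [ 0.  -0.4  0. ]
pale 172 [[-24.9, -22.4, 40.7], [41.6, 3.7, 114.8], [59.5, 22.6, 453.7]]
blue 176 [[-42.5, -23.4, 53.2], [11.1, -17.7, 97.0], [38.6, -3.6, 248.6]]
   x -40 ztop 195.2 6
   x -30 ztop 195.1 22
   x -20 ztop 194.6 5
   x -10 ztop 196.9 9
   x 0 ztop 151.9 31
   x 10 ztop 109.8 16
   x 20 ztop 110.5 19
   x 30 ztop 113.7 41
   x 40 ztop 269.9 21
```

```bash
cat > look.py <<'E'
import sys
from h import *
def tilt(f):
    im,P=load(f);C=cr(P);x,y,z=C[...,0],C[...,1],C[...,2]
    b=(x>-95)&(x<45)&(abs(y)<23)&(z>36)&(z<125)&(im.min(-1)>150)
    n,l,s,c=cv2.connectedComponentsWithStats(cv2.erode(b.astype(np.uint8),np.ones((3,3))))
    if n<2: print("none");return
    for k in np.argsort(-s[1:,4])[:2]+1:
        q=C[l==k]
        if len(q)<25: continue
        r=q-np.median(q,0);r=r[np.linalg.norm(r,axis=1)<30];N=np.linalg.svd(r-r.mean(0),full_matrices=False)[2][2];N*=np.sign(N[2])
        print(len(q),"med",np.median(q,0).round(1),"range",np.percentile(q,[2,98],axis=0).round(1).tolist(),"tilt",np.degrees(np.arctan2(-N[0],N[2])).round(1),"N",N.round(2))
for a in sys.argv[1:]:
    n=dict(w="wrist",s="scene",d="side")[a[0]];tcp();shot(n,a);tilt(a)
E
python3 - <<'E'
import sys;sys.argv=["x"]
from look import *
tilt("w2");tilt("s2")
E
```

```text
1376 med [  6.5  -8.9 112. ] range [[-7.7, -16.4, 108.6], [22.6, 0.3, 115.7]] tilt 12.0 N [-0.21  0.01  0.98]
417 med [ 13.6  16.2 113.4] range [[1.5, 10.7, 110.6], [24.4, 20.4, 116.1]] tilt 11.2 N [-0.19  0.07  0.98]
32 med [  8.   -0.8 111.2] range [[-4.2, -11.9, 106.7], [19.8, 9.7, 114.4]] tilt 14.2 N [-0.24  0.07  0.97]
```

Tilt is about 12°, and the can pivots without sliding. I'll continue through the balance point.

```bash
python3 -m crank '[[0.3,0,2,0,0],[0.3,1,4,0,0],[0.3,1,6,1,0],[0.3,1,8,2,0],[0.3,2,10,3,0],[0.3,2,11,4,0],[0.3,2,12,5,0],[0.3,2,13,6,0],[0.3,2,14,7,0],[0.3,2,15,8,0],[0.3,3,16,8,0],[0.3,3,16,8,0]]'
python3 look.py w3
```

```text
time: 5.05
tool_pos: [0.4916, -0.199, 0.2635]
tool_rot: [3.141, -0.0, -2.982]
contact_force: [0.6, -0.3, 0.6]
opening: 0.0598
grip_force: 0.1
t 5.05 tip cr [-11.7  -0.5  85.5] tooly ang in cr 170.6 open 59.8 F(cr) [0.5 0.5 0.6]
1078 med [-26.   -7.4 105.7] range [[-37.6, -14.7, 97.2], [-12.8, 3.4, 115.2]] tilt 35.2 N [-0.58  0.03  0.82]
481 med [-16.6  15.7 111.5] range [[-28.5, 7.8, 103.1], [-8.7, 21.5, 117.4]] tilt 34.5 N [-0.57  0.05  0.82]
```

```bash
python3 -m crank '[[0.36,0,0,1,0],[0.42,0,0,2,0],[0.48,0,0,3,0],[0.54,0,0,4,0],[0.6,0,0,5,0],[0.66,0,0,6,0],[0.72,0,0,7,0],[0.79,0,0,8,0],[0.86,0,0,9,0],[0.93,0,0,10,0],[1,0,0,11,0],[1,0,0,12,0]]'
python3 look.py w4 s4
```

```text
time: 6.1
tool_pos: [0.4917, -0.1991, 0.2516]
tool_rot: [3.141, -0.0, -2.982]
contact_force: [0.1, 1.6, 0.5]
opening: 0.0915
grip_force: 0.6
t 6.1 tip cr [-11.5  -0.4  73.6] tooly ang in cr 170.6 open 91.5 F(cr) [-1.5  0.6  0.5]
602 med [-45.8  -4.8  94.2] range [[-53.8, -12.1, 83.5], [-36.5, 7.1, 106.2]] tilt 51.6 N [-0.78  0.06  0.62]
227 med [-36.7  17.  103.7] range [[-43.4, 9.8, 95.1], [-32.2, 21.5, 110.2]] tilt 51.3 N [-0.78  0.08  0.62]
t 6.15 tip cr [-11.6  -0.5  73.4] tooly ang in cr 170.6 open 91.9 F(cr) [-1.2  0.7  0.7]
none
```

```bash
python3 -m crank '[[1,0,1,1,0],[1,0,2,2,0],[1,1,3,2.5,0],[1,1,4,3,0],[1,1,5,4,0],[1,1,5.5,5,0],[1,1,6.2,6,0],[1,1,7,7,0],[1,1,7.5,8,0],[1,1,7.5,8,0]]'
python3 look.py w5 d5
```

```text
time: 7.03
tool_pos: [0.4895, -0.1918, 0.2435]
tool_rot: [3.141, -0.0, -2.982]
contact_force: [0.0, 1.1, -0.7]
opening: 0.0921
grip_force: 0.4
t 7.03 tip cr [-19.2  -0.2  65.5] tooly ang in cr 170.6 open 92.1 F(cr) [-1.   0.3 -0.7]
378 med [-56.6  -5.3  83.9] range [[-62.2, -13.5, 72.4], [-49.5, 6.6, 97.9]] tilt 62.9 N [-0.89  0.05  0.45]
55 med [-49.9  17.1  94.4] range [[-53.1, 12.4, 88.0], [-47.5, 20.6, 100.1]] tilt 63.8 N [-0.9   0.04  0.44]
t 7.08 tip cr [-19.1  -0.2  65.6] tooly ang in cr 170.6 open 91.9 F(cr) [-1.6  0.  -1.3]
none
```

```bash
python3 -m crank '[[1,0,0.3,2,0],[1,0,0.6,4,0],[1,0,1,5.5,0],[0.99,0,1.6,7,0],[0.98,0,2.3,8,0],[0.97,0,3,9,0],[0.96,0,3.8,10,0],[0.95,1,4.6,11,0],[0.94,1,5.4,12,0],[0.935,1,6,13,0],[0.935,1,6,13.5,0]]'
python3 look.py w6
```

```text
time: 8.05
tool_pos: [0.4876, -0.186, 0.2301]
tool_rot: [3.141, -0.0, -2.982]
contact_force: [-0.1, 1.0, -1.7]
opening: 0.0888
grip_force: 0.6
t 8.05 tip cr [-25.3  -0.2  52.1] tooly ang in cr 170.6 open 88.8 F(cr) [-0.9  0.2 -1.7]
none
```

View pics/w6.png

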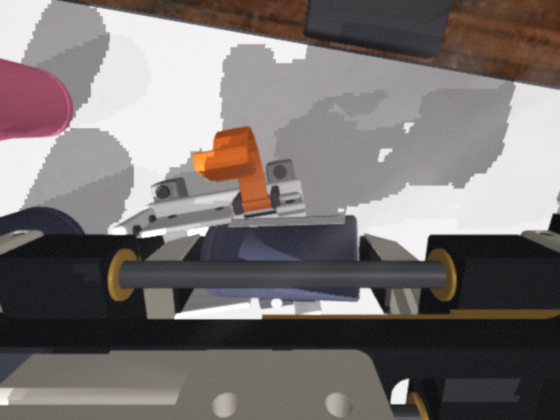

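```bash
cat >> h.py <<'E'
def side(f):
    im,P=load(f);C=cr(P);x,y,z=C[...,0],C[...,1],C[...,2]
    m=(x>-95)&(x<50)&(abs(y)<22)&(z>45)&(z<112)&(im.max(-1)<125)&(im[...,2].astype(int)-im[...,0]>5)
    q=C[m];print(f,"blue pts",len(q))
    for xx in range(-85,50,8):
        g=q[abs(q[:,0]-xx)<4]
        if len(g)>3: print("  x",xx,"z max",np.percentile(g[:,2],90).round(1),"y",np.median(g[:,1]).round(1),len(g))
E
python3 - <<'E'
from h import *
for f in("w5","w6"):side(f)
E
```

```text
w5 blue pts 5508
  x -61 z max 96.4 y -16.4 5
  x -53 z max 96.6 y -16.5 144
  x -45 z max 102.7 y -11.0 693
  x -37 z max 100.1 y -11.1 734
  x -29 z max 95.3 y -11.5 676
  x -21 z max 91.5 y -11.7 635
  x -13 z max 87.5 y -11.5 608
  x -5 z max 84.0 y -12.5 558
  x 3 z max 80.1 y -12.3 533
  x 11 z max 76.1 y -12.8 530
  x 19 z max 72.5 y -10.5 373
  x 27 z max 70.3 y -4.3 19
w6 blue pts 6199
  x -61 z max 89.1 y -13.0 374
  x -53 z max 89.4 y -10.3 828
  x -45 z max 87.4 y -11.2 755
  x -37 z max 85.2 y -11.8 713
  x -29 z max 82.7 y -12.6 657
  x -21 z max 80.7 y -13.2 583
  x -13 z max 78.7 y -13.5 580
  x -5 z max 76.6 y -14.1 533
  x 3 z max 74.8 y -14.0 571
  x 11 z max 72.5 y -13.8 530
  x 19 z max 71.9 y -9.9 75
```

The image shows the can leaning far over between the fingers, its body at (205–358, 215–300). The slope of its upper side gives a tilt of about 75°, and it is held by finger B. Next I'll ease it down the rest of the way.

```bash
python3 -m crank '[[0.93,0,0,1.5,0],[0.925,0,0.3,3,0],[0.92,0,0.6,4.5,0],[0.915,0,1,6,0],[0.91,0,1.4,7.5,0],[0.905,0,1.8,9,0],[0.9,0,2.2,10.5,0],[0.895,0,2.6,12,0],[0.89,0,3,13.5,0],[0.885,0.5,3.3,15,0],[0.88,0.5,3.6,16,0],[0.88,0.5,4,17,0]]'
python3 - <<'E'
from h import *
tcp();shot("wrist","w7");side("w7")
E
```

```text
time: 9.1
tool_pos: [0.4865, -0.1822, 0.2131]
tool_rot: [3.142, 0.0, -2.982]
contact_force: [0.6, 0.4, 0.3]
opening: 0.0866
grip_force: 0.0
t 9.1 tip cr [-29.2  -0.   35.1] tooly ang in cr 170.6 open 86.6 F(cr) [-0.2  0.7  0.3]
w7 blue pts 8059
  x -77 z max 110.4 y -4.6 11
  x -69 z max 72.8 y -11.3 195
  x -61 z max 73.6 y -10.4 869
  x -53 z max 74.0 y -10.8 844
  x -45 z max 74.2 y -11.3 815
  x -37 z max 74.4 y -11.4 837
  x -29 z max 74.7 y -12.0 802
  x -21 z max 74.7 y -12.6 793
  x -13 z max 74.8 y -13.0 783
  x -5 z max 74.8 y -13.4 755
  x 3 z max 74.7 y -2.4 812
  x 11 z max 74.7 y -0.1 532
  x 19 z max 110.6 y -14.8 11
```

The can lies level in the saddle, with its upper side at z≈74. I'll raise clear, close and square the fingers, and move behind the top end.

```bash
python3 -m crank '[[0.95,0,0,0,0],[1,0,0,0,0],[1,0,0,-6,0],[1,0,0,-20,0],[1,0,0,-50,0],[1,0,0,-85,0],[0,2,10,-85,-0.06],[-0.5,6,35,-85,-0.12],[-1,11,68,-85,-0.164],[-1,11,68,-85,-0.164],[-1,11,68,-85,-0.164],[-1,11,68,-85,-0.164]]'
python3 - <<'E'
from h import *
tcp();shot("wrist","w8");side("w8")
E
```

```text
time: 10.15
tool_pos: [0.4652, -0.117, 0.2988]
tool_rot: [-3.141, 0.001, -2.818]
contact_force: [0.3, -0.4, -0.3]
opening: 0.0563
grip_force: 0.0
t 10.15 tip cr [-97.8   0.5 120.8] tooly ang in cr 180.0 open 56.3 F(cr) [ 0.5  0.2 -0.3]
w8 blue pts 2116
  x -69 z max 74.3 y -7.0 115
  x -61 z max 71.2 y -13.4 179
  x -53 z max 71.4 y -13.3 171
  x -45 z max 72.0 y -13.7 188
  x -37 z max 72.0 y -13.3 201
  x -29 z max 72.1 y -13.9 211
  x -21 z max 72.5 y -13.4 226
  x -13 z max 72.6 y -14.1 230
  x -5 z max 72.6 y -14.3 225
  x 3 z max 72.6 y -14.6 255
  x 11 z max 72.8 y -13.5 115
```

```bash
python3 -m crank '[[-1,0,0,0,0],[-1,0,0,0,0],[-1,0,0,0,0],[-1,0,0,0,0],[-1,0,0,0,0],[-1,0,0,36,0],[-1,0,0,75,0],[-1,0,0,75,0],[-1,0,-4,75,0],[-1,0,-8,75,0],[-1,0,-12,75,0],[-1,0,-16,75,0]]'
python3 -m crank '[[-1,0,-4,0,0],[-1,0,-8,0,0],[-1,0,-12,0,0],[-1,0,-16,0,0],[-1,0,-20,0,0],[-1,0,-23,0,0],[-1,0,-25,0,0],[-1,0,-25,0,0]]'
python3 - <<'E'
from h import *
tcp();shot("wrist","w9");side("w9")
E
```

```text
time: 11.2
tool_pos: [0.4706, -0.1326, 0.2252]
tool_rot: [-3.14, 0.002, -2.819]
contact_force: [-1.3, 3.8, 3.2]
opening: 0.0004
grip_force: 2.0
time: 11.87
tool_pos: [0.4781, -0.1563, 0.2231]
tool_rot: [-3.141, 0.0, -2.819]
contact_force: [0.1, 1.4, 0.8]
opening: 0.0003
grip_force: 0.5
t 11.87 tip cr [-56.5   0.2  45.1] tooly ang in cr 180.0 open 0.3 F(cr) [-1.3  0.6  0.8]
w9 blue pts 4152
  x -37 z max 65.0 y -18.2 150
  x -29 z max 65.5 y -17.7 147
  x -21 z max 65.2 y -17.7 131
  x -13 z max 65.6 y -17.7 144
  x -5 z max 69.7 y -16.6 259
  x 3 z max 73.0 y -13.0 609
  x 11 z max 73.1 y -11.8 714
  x 19 z max 72.8 y -13.2 575
  x 27 z max 73.0 y -13.2 623
  x 35 z max 72.6 y -13.2 696
  x 43 z max 72.8 y -12.4 104
```

```bash
python3 -m crank '[[-1,0,-2,0,0],[-1,0,-4,0,0],[-1,0,-5,0,0],[-1,0,-6,0,0],[-1,0,-7,0,0],[-1,0,-7,0,0]]'
python3 -m crank '[[-1,0,-0.7,0,0],[-1,0,-1.4,0,0],[-1,0,-1.4,0,0]]'
python3 -c "
from h import *
tcp()"
```

```text
time: 12.42
tool_pos: [0.4802, -0.1626, 0.2231]
tool_rot: [-3.141, 0.0, -2.818]
contact_force: [-0.2, 1.2, -0.8]
opening: 0.0005
grip_force: 0.4
time: 12.67
tool_pos: [0.4806, -0.1638, 0.2231]
tool_rot: [-3.142, 0.0, -2.818]
contact_force: [-0.5, 1.6, 0.5]
opening: 0.0004
grip_force: 0.5
t 12.67 tip cr [-48.5   0.2  45.1] tooly ang in cr 180.0 open 0.4 F(cr) [-1.7  0.1  0.5]
```

Still only sliding friction, so I'll push in 1 mm steps until the force rises.

```bash
python3 -m crank '[[-1,0,-0.6,0,0],[-1,0,-1.2,0,0],[-1,0,-1.2,0,0]]' | grep -E "tool_pos|contact"
python3 -m crank '[[-1,0,-0.6,0,0],[-1,0,-1.2,0,0],[-1,0,-1.2,0,0]]' | grep -E "tool_pos|contact"
python3 - <<'E'
from h import *
tcp();shot("wrist","w10");side("w10")
E
```

```text
tool_pos: [0.481, -0.165, 0.2232]
contact_force: [-0.5, 1.8, -0.9]
tool_pos: [0.4813, -0.166, 0.2232]
contact_force: [-0.3, 2.7, -0.9]
t 13.17 tip cr [-46.2   0.2  45.2] tooly ang in cr 180.0 open 0.4 F(cr) [-2.7  0.5 -0.9]
w10 blue pts 4092
  x -29 z max 65.0 y -18.1 97
  x -21 z max 65.0 y -17.8 146
  x -13 z max 65.3 y -17.8 139
  x -5 z max 65.2 y -17.8 135
  x 3 z max 67.4 y -17.3 193
  x 11 z max 72.7 y -14.2 522
  x 19 z max 73.1 y -11.2 745
  x 27 z max 72.9 y -13.0 598
  x 35 z max 72.9 y -13.1 602
  x 43 z max 72.7 y -13.3 696
```

```bash
python3 -m crank '[[-1,0,-0.6,0,0],[-1,0,-1.2,0,0],[-1,0,-1.2,0,0]]' | grep -E "tool_pos|contact"
python3 -m crank '[[-1,0,-0.6,0,0],[-1,0,-1.2,0,0],[-1,0,-1.2,0,0]]' | grep -E "tool_pos|contact"
python3 -c "
from h import *
tcp()"
```

```text
tool_pos: [0.4813, -0.1665, 0.2231]
contact_force: [-3.1, 6.2, 1.5]
tool_pos: [0.4814, -0.1668, 0.2231]
contact_force: [-3.4, 10.5, 4.9]
t 13.72 tip cr [-45.4   0.   45.1] tooly ang in cr 180.0 open 0.2 F(cr) [-11.    0.1   4.9]
```

The force rose to 11 N with no further motion, so the base is flush on the stop. I'll back off, rise and go outside the strap.

```bash
python3 -m crank '[[-1,0,0,0,0],[-1,0,3,0,0],[-1,0,6,0,0],[-1,0,6,-35,0],[-1,0,6,-70,0],[-1,0,6,-105,0],[-1,35,-10,-105,0],[-1,70,-30,-105,0],[-1,100,-30,-105,0],[-1,100,-30,-75,0],[-1,100,-30,-50,0],[-1,100,-30,-50,0]]' | grep -E "tool_pos|contact"
python3 - <<'E'
from h import *
tcp();shot("wrist","w11");side("w11")
im,P=load("w11");C=cr(P);x,y,z=C[...,0],C[...,1],C[...,2]
hsv=cv2.cvtColor(im,cv2.COLOR_RGB2HSV);m=(hsv[...,0]>2)&(hsv[...,0]<22)&(hsv[...,1]>130)&(abs(x+15)<25)&(y<40)&(y>-110)&(z>40)&(z<130)
if m.sum()>5: print("org",m.sum(),np.percentile(C[m],[3,50,97],axis=0).round(1).tolist())
E
```

```text
tool_pos: [0.3953, -0.2283, 0.2702]
contact_force: [0.2, 1.4, -0.8]
t 14.72 tip cr [ -14.4 -101.1   92.2] tooly ang in cr 179.9 open 0.5 F(cr) [-1.2  0.7 -0.8]
w11 blue pts 0
```

```bash
python3 -m crank '[[-1,-8,0,0,0],[-1,-14,0,0,0],[-1,-20,0,0,0],[-1,-26,0,0,0],[-1,-32,0,0,0],[-1,-38,0,0,0],[-1,-44,0,0,0],[-1,-50,0,0,0],[-1,-56,0,0,0],[-1,-61,0,0,0],[-1,-66,0,0,0],[-1,-66,0,0,0]]' | grep -E "tool_pos|contact"
python3 -m crank '[[-1,-5,0,0,0],[-1,-10,0,0,0],[-1,-15,0,0,0],[-1,-20,0,0,0],[-1,-25,0,0,0],[-1,-30,0,0,0],[-1,-35,0,0,0],[-1,-35,0,0,0]]' | grep -E "tool_pos|contact"
python3 - <<'E'
from h import *
tcp()
for n,f in(("scene","s12"),("side","d12"),("wrist","w12")):
    shot(n,f);im,P=load(f);C=cr(P);x,y,z=C[...,0],C[...,1],C[...,2]
    hsv=cv2.cvtColor(im,cv2.COLOR_RGB2HSV);m=(hsv[...,0]>2)&(hsv[...,0]<22)&(hsv[...,1]>130)&(abs(x+15)<25)&(y<60)&(y>-110)&(z>40)&(z<130)
    if m.sum()>5: print(f,"org",m.sum(),np.percentile(C[m],[3,50,97],axis=0).round(1).tolist())
side("s12")
a=cv2.imread("pics/s12.png")[205:290,290:420];cv2.imwrite("pics/s12c.png",cv2.resize(a,None,fx=5,fy=5,interpolation=cv2.INTER_CUBIC))
E
```

```text
tool_pos: [0.4641, -0.2059, 0.282]
contact_force: [5.3, 21.2, 55.6]
tool_pos: [0.4936, -0.1959, 0.2734]
contact_force: [2.3, 1.7, 5.4]
t 16.43 tip cr [-14.    2.4  95.4] tooly ang in cr 180.1 open 0.7 F(cr) [-0.9  2.7  5.4]
s12 org 101 [[-22.8, -38.5, 49.5], [-16.4, -29.7, 75.4], [-8.5, -7.7, 95.6]]
d12 org 31 [[-27.6, -30.6, 76.1], [-19.2, 1.8, 90.2], [-9.5, 25.4, 99.1]]
w12 org 1365 [[-21.4, -31.9, 53.9], [-14.6, -20.8, 90.0], [-8.4, -6.3, 96.9]]
s12 blue pts 135
  x -13 z max 97.9 y -9.8 6
  x -5 z max 71.9 y -14.9 16
  x 3 z max 69.9 y -17.1 17
  x 11 z max 70.1 y -19.2 15
  x 19 z max 72.6 y -14.6 19
  x 27 z max 72.2 y -15.5 22
  x 35 z max 67.7 y -16.8 13
  x 43 z max 70.8 y -15.8 15
```

View pics/s12c.png

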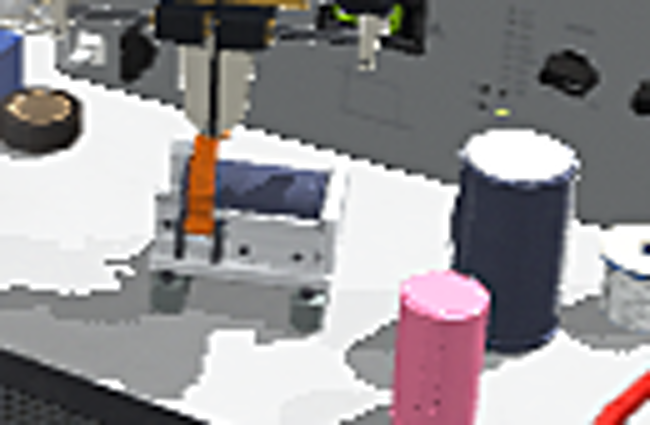

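Seen at crop (205,185), the strap is about 30° from shut with the finger resting on its hoop. The can lies at crop (270,185). The crown is the safe place to press, since it ends at z 79, above the guide plates. I'll shift slightly and press down in steps.

```bash
python3 -m crank '[[-1,0,0,-6,0],[-1,-6,0,-6,0],[-1,-8,0,-4,0],[-1,-8,0,-2,0],[-1,-8,0,0,0],[-1,-8,0,2,0],[-1,-8,0,4,0],[-1,-8,0,6,0],[-1,-8,0,7,0],[-1,-8,0,7,0]]' | grep -E "contact"
python3 -c "
from h import *
tcp()"
```

```text
contact_force: [10.5, 10.5, 15.0]
t 17.42 tip cr [-14.   11.8  90.7] tooly ang in cr 180.0 open 0.4 F(cr) [-6.6 13.3 15. ]
```

```bash
python3 -m crank '[[-1,0,0,-8,0],[-1,0,0,-14,0],[-1,8,0,-14,0],[-1,14,0,-14,0],[-1,14,0,-14,0],[-1,14,0,-11,0],[-1,12,0,-9,0],[-1,10,0,-7.5,0],[-1,7,0,-5,0],[-1,4,0,-3,0],[-1,1,0,-1,0],[-1,1,0,-1,0]]' | grep -E "contact"
python3 -c "
from h import *
tcp()"
```

```text
contact_force: [0.1, -0.2, 0.5]
t 18.42 tip cr [-13.9   8.8  88.7] tooly ang in cr 180.0 open 0.2 F(cr) [ 0.3 -0.   0.5]
```

```bash
python3 -m crank '[[-1,8,0,-1,0],[-1,12,0,-1,0],[-1,12,0,1,0],[-1,10,0,3,0],[-1,8,0,5,0],[-1,6,0,6.5,0],[-1,4,0,8,0],[-1,2,0,9,0],[-1,1,0,10,0],[-1,0,0,10,0]]' | grep -E "contact"
python3 - <<'E'
from h import *
tcp()
for n,f in(("scene","s13"),("side","d13"),("wrist","w13")):
    shot(n,f);im,P=load(f);C=cr(P);x,y,z=C[...,0],C[...,1],C[...,2]
    hsv=cv2.cvtColor(im,cv2.COLOR_RGB2HSV);m=(hsv[...,0]>2)&(hsv[...,0]<22)&(hsv[...,1]>130)&(abs(x+15)<25)&(y<60)&(y>-110)&(z>40)&(z<130)
    if m.sum()>5: print(f,"org",m.sum(),np.percentile(C[m],[3,50,97],axis=0).round(1).tolist())
E
```

```text
contact_force: [-3.1, -0.2, 2.8]
t 19.25 tip cr [-13.8   8.1  79.2] tooly ang in cr 180.0 open 0.6 F(cr) [-0.8 -3.   2.8]
s13 org 86 [[-22.6, -36.9, 47.5], [-16.1, -23.5, 64.7], [-8.4, -1.0, 79.0]]
d13 org 28 [[-28.2, -25.2, 53.5], [-20.3, -3.0, 72.1], [-12.5, 36.9, 81.3]]
w13 org 1523 [[-21.4, -32.0, 53.7], [-14.6, -16.1, 72.7], [-8.3, -0.2, 81.3]]
```

```bash
python3 -m crank '[[-1,0,0,1,0],[-1,-1,0,2,0],[-1,-2,0,3,0],[-1,-2,0,3,0]]' | grep -E "contact"
python3 -c "
from h import *
tcp()"
```

```text
contact_force: [-13.1, -1.0, 23.2]
t 19.73 tip cr [-13.8   9.3  78.3] tooly ang in cr 180.1 open 0.7 F(cr) [ -3.2 -12.7  23.2]
```

```bash
python3 -m crank '[[-1,0,0,-5,0],[-1,0,0,-30,0],[-1,0,0,-70,0],[-1,30,0,-110,0],[-1,60,0,-130,0],[-1,60,0,-130,0],[-1,60,0,-130,0]]' | grep -E "contact"
python3 - <<'E'
from h import *
tcp()
for n,f in(("scene","s14"),("side","d14"),("wrist","w14")):
    shot(n,f);im,P=load(f);C=cr(P);x,y,z=C[...,0],C[...,1],C[...,2]
    hsv=cv2.cvtColor(im,cv2.COLOR_RGB2HSV);m=(hsv[...,0]>2)&(hsv[...,0]<22)&(hsv[...,1]>130)&(abs(x+15)<25)&(y<60)&(y>-110)&(z>40)&(z<130)
    if m.sum()>5: print(f,"org",m.sum(),np.percentile(C[m],[3,50,97],axis=0).round(1).tolist())
    t=m&(y>30)
    if t.sum()>2: print("  tab",t.sum(),np.median(C[t],0).round(1))
side("w14")
im,P=load("w14");C=cr(P);m=(abs(C[...,1])<40)&(C[...,0]>-60)&(C[...,0]<70)&(C[...,2]>20)
v,u=np.where(m);print(u.min(),u.max(),v.min(),v.max());a=im[max(v.min()-10,0):v.max()+10,max(u.min()-10,0):u.max()+10,::-1]
k=min(780/a.shape[1],580/a.shape[0]);cv2.imwrite("pics/w14c.png",cv2.resize(a,None,fx=k,fy=k))
E
```

```text
contact_force: [-0.2, -0.6, 0.1]
t 20.32 tip cr [-13.6 -50.6 207.9] tooly ang in cr 179.9 open 0.6 F(cr) [ 0.5 -0.3  0.1]
s14 org 90 [[-23.1, -37.0, 49.4], [-16.0, -20.7, 67.2], [-8.9, 4.0, 79.4]]
d14 org 39 [[-27.6, -23.8, 51.8], [-18.7, -0.0, 73.8], [-5.9, 36.3, 81.5]]
  tab 3 [-21.8  36.4  53.4]
w14 org 364 [[-21.6, -32.4, 53.1], [-14.3, -21.4, 65.6], [-7.8, -10.9, 76.9]]
w14 blue pts 766
  x -29 z max 71.0 y -16.0 35
  x -21 z max 72.0 y -14.1 24
  x -5 z max 71.1 y -14.9 60
  x 3 z max 72.1 y -14.3 93
  x 11 z max 71.9 y -14.6 101
  x 19 z max 71.4 y -14.7 102
  x 27 z max 71.6 y -15.0 101
  x 35 z max 71.7 y -14.5 103
  x 43 z max 71.1 y -15.2 108
213 425 195 419
```

View pics/w14c.png

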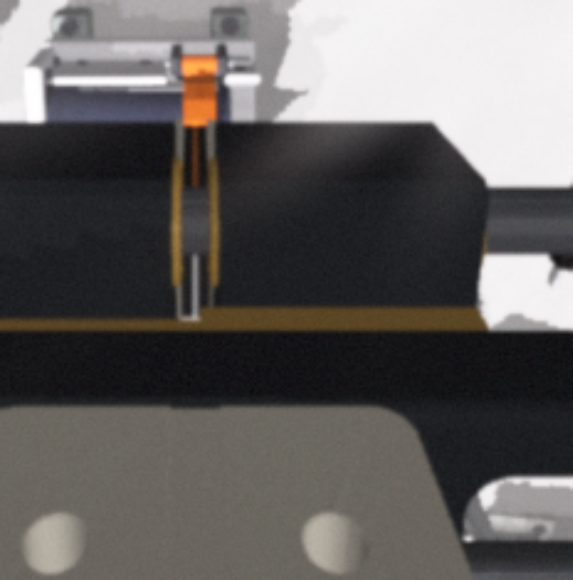

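The view shows the strap closed over the can (orange at crop (200,90)), with the can running up to the stop plate at left. I'll back off once more for a clear measurement before handing in.

```bash
python3 -m crank '[[-1,40,0,-40,0],[-1,60,0,-80,0],[-1,60,0,-80,0],[-1,60,0,-80,0]]' | grep -E "contact"
python3 - <<'E'
from h import *
tcp();shot("wrist","w15");im,P=load("w15");C=cr(P);x,y,z=C[...,0],C[...,1],C[...,2]
hsv=cv2.cvtColor(im,cv2.COLOR_RGB2HSV);o=(hsv[...,0]>2)&(hsv[...,0]<22)&(hsv[...,1]>130)&(abs(x+15)<25)&(y<60)&(y>-60)&(z>40)&(z<130)
print("org",o.sum(),np.percentile(C[o],[1,50,99],axis=0).round(1).tolist(),"tab",C[o&(y>28)].mean(0).round(1) if (o&(y>28)).sum() else None)
b=(abs(y)<21)&(z>60)&(z<80)&(im.max(-1)<125)&(im[...,2].astype(int)-im[...,0]>5)&(x>-60)&(x<60)
print("can",b.sum(),np.percentile(C[b],[1,50,99],axis=0).round(1).tolist())
t=b&(x>0);print("axis y est (pts z>73)",np.median(C[b&(z>73)],0).round(1))
s=(abs(y)<30)&(abs(x-55)<12)&(z>62)&(z<72)&(im.min(-1)>130);print("stop x",np.percentile(C[s][:,0],[3,50,97]).round(1))
E
```

```text
contact_force: [0.3, -0.2, 0.6]
t 20.8 tip cr [ -13.2 -110.   288.5] tooly ang in cr 180.0 open 0.6 F(cr) [0.3 0.2 0.6]
org 18 [[-15.1, -33.2, 51.7], [-11.5, -31.8, 54.0], [-7.9, -29.8, 55.7]] tab NoneTraceback (most recent call last):
  File "<stdin>", line 6, in <module>
    return _quantile_unchecked(
        a, q, axis, out, overwrite_input, method, keepdims, weights)
    return _ureduce(a,
                    func=_quantile_ureduce_func,
    ...<5 lines>...
                    overwrite_input=overwrite_input,
                    method=method)
    r = func(a, **kwargs)
    result = _quantile(arr,
                       quantiles=q,
    ...<2 lines>...
                       out=out,
                       weights=wgt)
    slices_having_nans = np.isnan(arr[-1, ...])
                                  ~~~^^^^^^^^^
IndexError: index -1 is out of bounds for axis 0 with size 0
```

```bash
python3 -m crank '[[-1,-40,0,0,0],[-1,-80,0,0,0],[-1,-120,0,0,0],[-1,-150,0,0,0],[-1,-150,0,0,0],[-1,-150,0,0,0]]' | grep -E "contact"
python3 - <<'E'
from h import *
tcp();shot("wrist","w16");im,P=load("w16");C=cr(P);x,y,z=C[...,0],C[...,1],C[...,2]
hsv=cv2.cvtColor(im,cv2.COLOR_RGB2HSV);o=(hsv[...,0]>2)&(hsv[...,0]<22)&(hsv[...,1]>130)&(abs(x+15)<25)&(y<60)&(y>-60)&(z>40)&(z<130)
def st(n,m):
    q=C[m];print(n,len(q),np.percentile(q,[2,50,98],axis=0).round(1).tolist() if len(q)>3 else '')
st("org",o);st("tab",o&(y>30))
b=(abs(y)<21)&(z>60)&(z<80)&(im.max(-1)<125)&(im[...,2].astype(int)-im[...,0]>5)&(x>-60)&(x<60)
st("can",b);st("can crest",b&(z>73));st("stop",(abs(y)<34)&(abs(x-55)<12)&(z>63)&(z<71)&(im.min(-1)>130))
E
```

```text
contact_force: [-0.7, -0.3, -0.5]
t 21.35 tip cr [-14.5  42.6 282.5] tooly ang in cr 180.2 open 0.6 F(cr) [ 0.1 -0.7 -0.5]
org 575 [[-21.4, -31.6, 53.2], [-15.1, -2.4, 74.7], [-8.7, 40.9, 80.6]]
tab 40 [[-22.3, 30.1, 55.3], [-18.0, 39.5, 56.9], [-8.7, 42.0, 58.3]]
can 467 [[-5.2, -18.6, 61.2], [25.7, -12.7, 68.6], [50.2, 20.1, 73.3]]
can crest 18 [[-12.0, -9.2, 73.0], [33.4, -8.0, 73.4], [47.2, -6.7, 74.3]]
stop 368 [[52.7, -30.5, 63.6], [56.2, -0.2, 67.6], [60.6, 32.6, 69.3]]
```

The tab is at z≈56–57 (shut is 55.5), the crown at about 80, and the can ends at x≈50 against the stop at 51. I'm handing it in.

```bash
python3 -c "
from cell import ticket
print(ticket.hand_in())"
```

```text
the job is handed in; nothing more can be done
None
```

The job is handed in, with no verdict returned: the capacitor was let down onto its side, pushed flush to the end stop, and the strap pressed shut over it. One doubt is a brief 56 N push of the fingers on the strap while swinging it, under the 120 N wrist limit but above the 40 N limit if that counts fingers.

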